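Hook a display bracket into a slotted post and lock it

TASK

The loose brass display bracket belongs on the black slotted post, above the one already there. Pick it up, hook its two teeth into the top pair of slots, then press it down until it is fully home and the red spring catch has snapped into its pocket; how high the post stands is only roughly known, so feel your way in, and never force it: contact between bracket and stand must stay below 60 N. Leave the other things on the table where they are.

Things in the scene. Friction and masses are not known exactly. Their poses are not given: they have to be found in the camera images.
- stand: Fixed stand: dark wooden foot (x -82 to +40, y +-62, 10 mm high), socket and black slotted post 56 mm wide, 28 deep. Origin on the table, midway along the post's front face; x points into the post (brackets stick out to -x), y along the face, z up. An identical bracket with bangles fills the lowest of 3 pairs of slots, its top at z 81 to 101 mm. The post is hollow behind a 4 mm front sheet.
- slot_line (a point): Mark on the stand, on the post's face midway between the top two slots, axes as the stand's: nominal height of their lower edges, z = 160 mm. THE POST STANDS 0 TO 20 mm HIGHER in its socket than this and the amount is not reported: find it by feel. Slots at y +-17 mm, 7.5 wide, 32 high, 22 mm deep; the post's top is 40 mm above their lower edges.
- catch (a joint): Red nylon spring catch, m: 0 sprung out, grows as it is pushed into the post. Nose 12 mm wide, 5 high, 6.5 out of the face, midway between the top slots, centre 9 mm below their lower edges. The bracket going down wedges it in to about 5 mm (3 to 5.5 N spring; takes 12 to 17 N down on the ledge), then it springs back to 1 to 3 mm in the bracket's pocket: locked. About 0 while the bracket just rests on it.
- bar_grip (a point): Middle of the bar of the loose brass bracket (0.16 kg), which stands on its flat underside 28 mm below this point. x points to its rear (hooks), z up. Here, mm: bar x -47 to +39, 14 wide (y), z -6 to +6, on a 6 mm web down to z -28; end stop up to z +17 at x -47 to -41. Back plate x +38 to +48, y +-27, z -28 to +22.
- press_ledge (a point): Middle of the flat top of the bracket's thumb ledge, 26 mm (x) by 54 mm (y), over the back plate: where to press (a 20 N push here makes some 40 N of contact in the hooks). 35 mm behind and 26 mm above the grip point. Axes as the bracket's.
- hook_line (a point): Point on the bracket's rear face midway between its two hooks, level with the undersides of their necks; axes as the bracket's. Hooks at y +-17 mm, 4 mm thick; necks z 0 to +6 reach x +10; teeth x +5.3 to +10 hang to z -16. Home: this point 0 to 1.8 mm off the post's face, z on the slots' real lower edges. The bracket first rests on the catch 11 to 14 mm above home.
- spool_navy_mid (a point): Bystander: wooden spool of navy thread, about 48 mm across, 32 high; point on its axis 10 mm above its underside.
- spool_rust_mid (a point): Bystander: wooden spool of rust-red thread, about 52 mm across, 36 high; point on its axis 10 mm above its underside.
- spool_sage_mid (a point): Bystander: wooden spool of sage-green thread, about 55 mm across, 30 high; point on its axis 10 mm above its underside.
- tape_roll_mid (a point): Bystander: rolled yellow tape measure, 65 mm across, 14 high; point on its axis 10 mm above its underside.
Not all that is in view belongs to the job. What is shaped like the part that bears bar_grip but purple is not meant.

How it is judged (in metres and radians):
On the way:
1. the bracket's teeth are in the top pair of slots, behind the post's face (x of hook_line in the frame of stand between -0.0055 and 0.002 m and y of hook_line in the frame of stand between -0.004 and 0.004 m and z of hook_line in the frame of stand between 0.158 and 0.198 m), for 0.1 s.
At the end, for the whole second after the job is handed in: The bracket hangs in the top pair of slots, within 4 mm sideways, square (5 deg) and upright (4.5 deg), its rear face within 4 mm of the post, home on the slots' lower edges (hook line 158 to 183 mm up, whatever the post's height), the red catch sprung back into its pocket (0.6 to 3.8 mm), released (x of hook_line in the frame of stand between -0.004 and 0.002 m and y of hook_line in the frame of stand between -0.004 and 0.004 m and z of hook_line in the frame of stand between 0.158 and 0.183 m and angle between bar_grip's own z axis and vertical below 0.08 rad and angle between the x axis of bar_grip and the x axis of stand, either way round below 0.09 rad and value of joint catch between 0.0006 and 0.0038 m); the robot touches nothing.
It fails at once if the bracket is forced: contact between it and the stand exceeds 60 N (contact force between display_bracket and stand above 60 N).
It fails at once if one of the bystanders on the table is moved more than 15 mm (distance of any of spool_navy_mid, spool_rust_mid, spool_sage_mid, tape_roll_mid from where it was at the start of the episode above 0.015 m).
It also fails if it takes over 54 s, if anything falls off the work surface, if the arm or the gripper's body presses on something with over 40 N, if the wrist force passes 120 N, or if a joint passes its speed limit or range.

ROBOT

A 7-joint arm with a two-finger parallel gripper is mounted at the origin on a cart in front of the work surface, level with it; the furniture and walls round the work are solid. World frame = base frame: x ahead of the robot, y to its left, z up, the work surface at z = 0. Lengths are in mm, angles in rad, forces in N, time in s.
With the tool pointing down it reaches from about 400 to 875 mm from the base axis. Payload 4.4 kg.
Tool frame: the origin (TCP) lies at the very end of the fingers, on their centre line; the grasp point (between the pads) lies 19 mm behind it; z points along the fingers, y is the line along which they close (so a half turn about z gives the same grasp; the last joint's range is limited). The gripper opens to 85 mm and grips with 20 to 120 N. Pads are 22 mm wide; open, the fingers measure 114 mm over their backs; the gripper's body (76 mm by 85 mm) begins 54 mm behind the grasp point. The pads swing forward as they close: fully open they stand 13 mm farther back than shut.
Start: joints at [-1.177, 0.628, 0.038, 1.517, -0.027, 0.996, -0.02], TCP at [288.429, 582.518, 200.813] pointing down, gripper open.
Joint ranges: [-3.06, 3.06], [-0.37, 2.12], [-1.25, 1.32], [0.18, 2.47], [-1.1, 4.24], [0.23, 1.98], [-2.94, 2.94]. Speed limits (rad/s): [2.57, 2.57, 3.14, 3.14, 3.14, 3.14, 3.14].

INTERFACE

Orientations are given as [roll, pitch, yaw] about the fixed x, y, z axes, in that order (R = Rz(yaw) Ry(pitch) Rx(roll)).
In Python, from cell import read_state, get_image, camera_info, finish_job gives the robot as it stands.
- The arm moves only by the tool play_rows, never from a script. Its argument "deltas" is one flat list of numbers, 7 for each row, row after row: the shift along the tool's x, y, z in mm, then the turn, a rotation vector about the tool's x, y, z in rad, then the opening, from 0 (shut) to 1 (fully open). In form: [dx, dy, dz, ax, ay, az, grip, dx, dy, dz, ax, ay, az, grip, ...]. A call has 1 to 10 rows; each row is the pose to reach, as a shift and turn from the pose commanded when the call began, along the tool's axes at that moment; what a row does not reach only later rows make up. A row lasts 1/8 s, in which the tool goes at most 62.5 mm and 10.7 degrees, less where a joint would pass 70% of its speed; a pose out of reach is approached as far as the arm can. A call with a gripper value outside its range is refused whole. The fingers move at their own pace and stop on an object; the grip force is fixed at half the most. Time passes only in rows, so rows that repeat a pose let the fingers close. It gives the time, the measured TCP pose, the force, the opening and the grip force at its end, in the units of the state.
- read_state(): the state, without advancing time (a new reading comes with each control period).
- get_image(name): name is "scene" or "top" or "wrist"; returns the picture (384x512x3 uint8, red, green, blue); there is no depth.
- camera_info(name): a dict with "fx", "fy", "cx", "cy" (pixels), "T" (4x4, takes a point from camera to world coordinates). Camera axes: x right, y down, z forward; pixel columns grow to the right and rows downward; lengths in mm; the calibration is good to about 2 mm. The wrist camera is an equidistant fisheye: a pixel r from the principal point sees the ray r / f radians off the axis. A picture is of the moment at which its call begins: read the wrist's pose just before it. camera_info takes no time and is no camera call; for the wrist camera it gives the pose at the moment of the call.
- finish_job(): hands the job in; it is judged then, once.
The state is a dict: "clock": time; "qpos": joint angles; "qd": joint speeds; "tau": joint torques, N m; "eef_pos": TCP position; "tool_rot": TCP orientation; "force": force on the tool from outside, world axes, zero at the start; "torque": the same for the moment, N m; "width": finger opening in mm; "gripper_force": force on a finger pad.
Only numpy, scipy, OpenCV 4.12 (cv2) and the standard library are available. Lean on these libraries where they do the work, as an engineer would, in place of code of your own. Each camera call takes 0.05 s, during which the arm holds its last target. There are 200 camera calls.

## Working session

There is one attempt and no reset: what is moved stays moved. The work goes in short steps, Python scripts to look and compute and a tool call to move; the robot and the scene stay as the last step left them, time stands still between calls to the robot, and variables do not carry over. Pictures are saved under pics/ and viewed, at most 10 in all, crops included, and the job is handed in when it is done.

Besides the shell and the picture viewer there is one more tool, called after "Request:" as a command line: name --argument value ..., lists and objects as JSON in quotes. play_rows: Moves the arm, as the interface text tells. Its arguments: {"type":"object","properties":{"deltas":{"type":"array"}},"required":["deltas"]}

```bash
mkdir -p pics; python3 - <<'E'
from cell import *
import cv2,numpy as np
s=read_state();print({k:np.round(v,3).tolist() for k,v in s.items()})
for n in("scene","top"):
    i=get_image(n);cv2.imwrite(f"pics/{n}0.png",i[:,:,::-1])
    c=camera_info(n);print(n,c["fx"],c["fy"],c["cx"],c["cy"],np.round(c["T"],3).tolist())
E
```

```text
{'clock': 0.0, 'qpos': [-1.177, 0.629, 0.038, 1.518, -0.027, 0.996, -0.02], 'qd': [0.0, -0.001, 0.002, -0.0, 0.002, 0.001, -0.001], 'tau': [0.002, -56.34, 1.226, -19.345, 0.011, 0.01, -0.0], 'eef_pos': [288.119, 581.901, 199.893], 'tool_rot': [-3.14, 0.0, 2.682], 'force': [0.637, 0.582, 0.204], 'torque': [0.056, -0.004, 0.036], 'gripper_force': 0.0, 'width': 85.74}
scene 386.2156768263016 386.2156768263016 254.26341775057418 187.80230468584867 [[0.79, -0.254, 0.558, -51.625], [-0.614, -0.339, 0.713, -675.727], [0.008, -0.906, -0.424, 560.228], [0.0, 0.0, 0.0, 1.0]]
top 439.91795710005096 439.91795710005096 259.96393578684945 191.49554092492866 [[-0.022, -0.995, 0.098, 387.771], [-1.0, 0.022, -0.004, 31.06], [0.001, -0.098, -0.995, 1133.34], [0.0, 0.0, 0.0, 1.0]]
```

View pics/scene0.png

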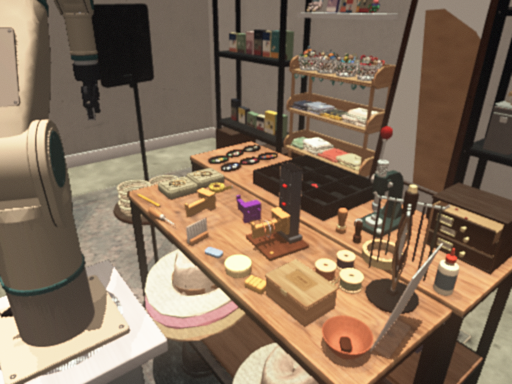

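View pics/top0.png

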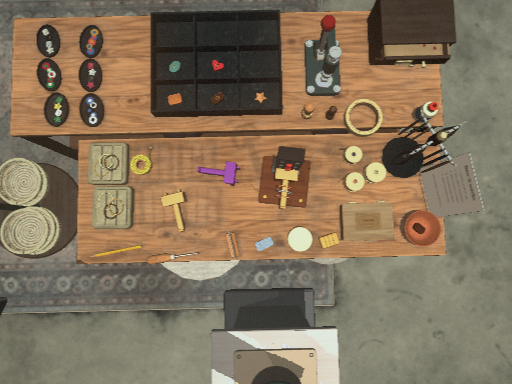

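The candidates for the bracket are the brass one at top (174,208) / scene (200,203), the purple one at top (220,173) / scene (249,208), and the brass one already on the stand at top (285,190). The loose brass one at (174,208) fits. I'll confirm it in one enlarged crop.

```bash
python3 - <<'E'
import cv2,numpy as np
t=cv2.imread("pics/top0.png");s=cv2.imread("pics/scene0.png")
def c(i,x,y,w,h,k):return cv2.resize(i[y:y+h,x:x+w],None,fx=k,fy=k,interpolation=cv2.INTER_CUBIC)
a=c(t,150,180,50,60,8)   # 400x480
b=c(t,250,140,50,60,8)
d=np.hstack([a,b])
cv2.imwrite("pics/crop1.png",d)
e=np.hstack([c(s,175,180,50,50,8),c(s,240,150,80,100,5)[:400]])
cv2.imwrite("pics/crop2.png",e)
E
```

```text
(no output)
```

View pics/crop1.png

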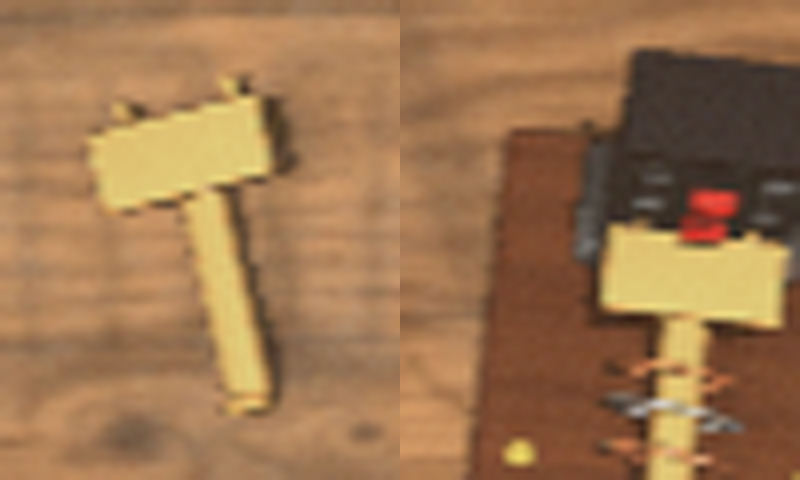

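View pics/crop2.png

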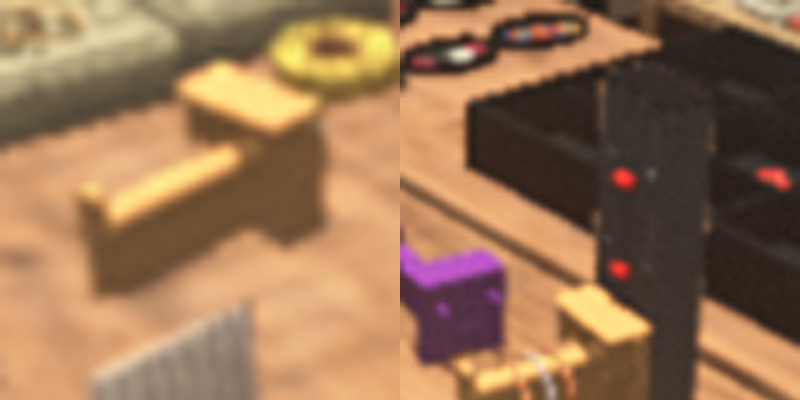

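crop1 confirms it: the loose brass bracket at top (174,208) has its hooks towards image-up (+x), and its end stop is at about (181,231). crop2 shows the same bracket standing upright, with the red catches at about scene (284,185) and (283,204). Next I'll crop the stand.

```bash
python3 - <<'E'
import cv2,numpy as np
t=cv2.imread("pics/top0.png");s=cv2.imread("pics/scene0.png")
def c(i,x,y,w,h,k):return cv2.resize(i[y:y+h,x:x+w],None,fx=k,fy=k,interpolation=cv2.INTER_CUBIC)
g=lambda i:np.clip(255*(i/255.)**0.6,0,255).astype(np.uint8)
cv2.imwrite("pics/crop3.png",g(np.hstack([c(t,254,143,60,75,8),c(s,270,155,40,75,8)])))
E
```

```text
(no output)
```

View pics/crop3.png

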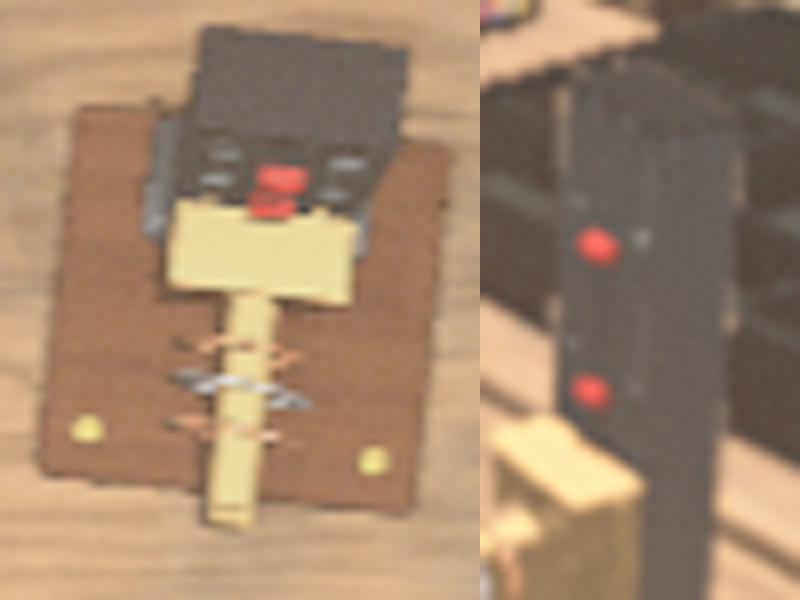

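```bash
cat > h.py <<'E'
import numpy as np
from cell import *
from scipy.optimize import least_squares
def proj(c,P):
    T=np.array(c["T"]);p=(np.atleast_2d(P)-T[:3,3])@T[:3,:3]
    return np.c_[c["fx"]*p[:,0]/p[:,2]+c["cx"],c["fy"]*p[:,1]/p[:,2]+c["cy"]]
def unc(p,x0,y0,k=8): return (np.array(p,float)+.5)/k-.5+[x0,y0]
def place(q,L):  # q=x,y,yaw
    c,s=np.cos(q[2]),np.sin(q[2]);L=np.atleast_2d(L)
    return np.c_[q[0]+c*L[:,0]-s*L[:,1],q[1]+s*L[:,0]+c*L[:,1],L[:,2]]
def fit(c,L,uv,q0):
    r=least_squares(lambda q:(proj(c,place(q,L))-uv).ravel(),q0,x_scale=[100,100,1],loss="soft_l1");return r.x,r.fun
E
python3 - <<'E'
from h import *
c=camera_info("top");s=camera_info("scene")
F=unc([(40,473),(412,513),(448,143),(78,107)],254,143)
q,r=fit(c,[(-82,62,10),(-82,-62,10),(40,-62,10),(40,62,10)],F,[560,0,0]);print("stand",q.round(3),r.round(2))
for h in(0,5,10,15,20):
    print(h,proj(c,place(q,[(0,28,200+h),(0,-28,200+h),(28,-28,200+h),(28,28,200+h)])).round(1).tolist(),proj(s,place(q,[(-3.2,0,151+h),(0,28,200+h),(0,-28,200+h)])).round(1).tolist())
print(unc([(188,127),(398,143),(408,45),(202,27)],254,143).round(1).tolist(),unc([(118,245),(85,88),(240,145)],270,155).round(1).tolist())
B=unc([(90,143),(264,96),(273,178),(117,212)],150,180)
# bar-grip frame, table z=28 : ledge x 22..48, z 54 ; stop z45 x-47..-41
L=[(48,27,54),(48,-27,54),(22,-27,54),(22,27,54),(-47,7,45),(-47,-7,45)]
B=np.r_[B,unc([(227,411),(270,403)],150,180)]
q,r=fit(c,L,B,[450,200,0]);print("bracket",q.round(3),r.round(2))
# pixels of bystanders
T=np.array(c["T"])
for n,u,v,z in[("tape",141,163,14),("navy?",354,155,30),("x",354,182,30),("y",376,172,30),("purple",220,173,40)]:
    d=T[:3,:3]@[(u-c["cx"])/c["fx"],(v-c["cy"])/c["fy"],1];P=T[:3,3]+d*(z-T[2,3])/d[2];print(n,P.round(0))
E
```

```text
stand [ 5.44297e+02 -3.82900e+01 -1.27000e-01] [-0.89  0.38  0.83  0.42  0.76 -0.23 -0.71 -0.66]
0 [[277.1, 159.3], [303.0, 162.0], [304.3, 149.2], [278.4, 146.5]] [[283.8, 189.4], [279.3, 167.1], [292.5, 174.8]]
5 [[277.2, 158.9], [303.3, 161.6], [304.5, 148.8], [278.5, 146.1]] [[283.9, 187.5], [279.4, 165.3], [292.6, 172.9]]
10 [[277.3, 158.5], [303.5, 161.2], [304.7, 148.3], [278.6, 145.6]] [[284.0, 185.7], [279.5, 163.4], [292.7, 170.9]]
15 [[277.3, 158.1], [303.7, 160.8], [305.0, 147.8], [278.7, 145.1]] [[284.1, 183.9], [279.5, 161.5], [292.8, 169.0]]
20 [[277.4, 157.7], [304.0, 160.4], [305.2, 147.4], [278.8, 144.6]] [[284.2, 182.0], [279.6, 159.6], [292.9, 167.0]]
[[277.1, 158.4], [303.3, 160.4], [304.6, 148.2], [278.8, 145.9]] [[284.3, 185.2], [280.2, 165.6], [299.6, 172.7]]
bracket [4.46196e+02 2.34666e+02 2.17000e-01] [ 0.07 -1.2  -0.27 -0.5   0.93 -0.53 -1.02  0.42  0.03  1.03  0.2   0.68]
tape [578. 331.  14.]
navy? [ 584. -214.   30.]
x [ 515. -211.   30.]
y [ 539. -268.   30.]
purple [544. 126.  40.]
```

The stand is at about (544,-38) with yaw -0.127, and the post is roughly 10 mm up. The bracket is at about (446,235) with yaw 0.217. I'll move above the bracket and check from near.

Request:
play_rows --deltas '[-42,-34,4,0,0,-0.1,1,-84,-69,9,0,0,-0.19,1,-127,-104,13,0,0,-0.29,1,-169,-138,17,0,0,-0.39,1,-211,-173,21,0,0,-0.48,1,-253,-207,26,0,0,-0.58,1,-295,-242,30,0,0,-0.677,1,-295,-242,30,0,0,-0.677,1,-295,-242,30,0,0,-0.677,1]'

```text
clock: 1.23
eef_pos: [445.2, 235.0, 170.7]
tool_rot: [3.141, -0.0, -2.925]
force: [0.7, 0.7, -0.5]
width: 85.5
gripper_force: 0.0
```

```bash
python3 - <<'E'
from h import *
import cv2
s=read_state();c=camera_info("wrist");print(s["clock"],s["eef_pos"],s["tool_rot"],s["force"])
cv2.imwrite("pics/w1.png",cv2.resize(get_image("wrist"),(800,600),interpolation=2)[:,:,::-1])
print({k:np.round(v,3).tolist() for k,v in c.items()})
np.save("w1c.npy",c,allow_pickle=True)
E
```

```text
1.225 [445.19781186 235.01472146 170.68277926] [ 3.14098342e+00 -4.06839617e-04 -2.92535675e+00] [ 0.65088319  0.7003434  -0.47331134]
{'fx': 297.319, 'fy': 297.319, 'cx': 253.489, 'cy': 192.583, 'T': [[-0.215, 0.939, 0.269, 376.896], [0.977, 0.206, 0.06, 219.06], [0.001, 0.276, -0.961, 344.242], [0.0, 0.0, 0.0, 1.0]]}
```

View pics/w1.png

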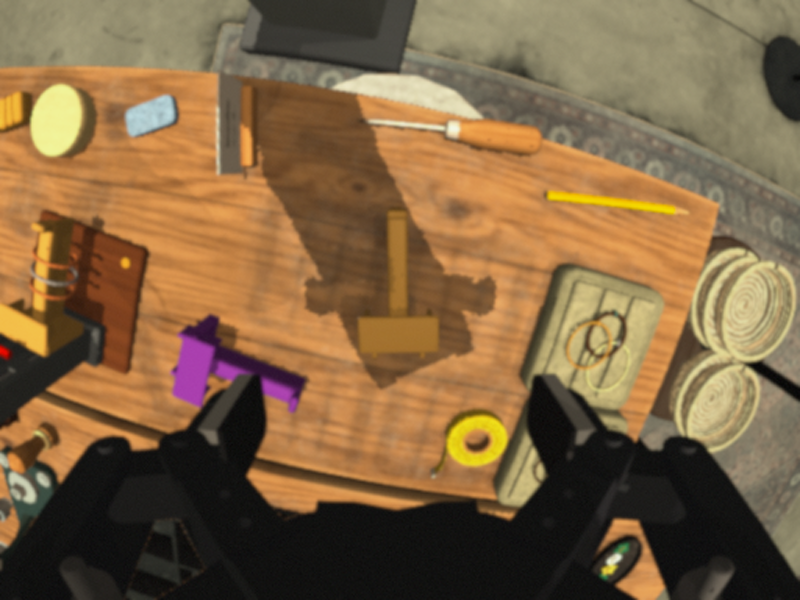

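The wrist view shows the bracket with its ledge corners at (358,318), (438,318), (438,355) and (360,355), and its stop end at (388–406,210) in the 800x600 picture. I'll refine its pose from these.

```bash
cat >> h.py <<'E'
def fish(c,P):
    T=np.array(c["T"]);p=(np.atleast_2d(P)-T[:3,3])@T[:3,:3]
    r=np.hypot(p[:,0],p[:,1]);th=np.arctan2(r,p[:,2])
    return np.c_[c["fx"]*th*p[:,0]/r+c["cx"],c["fy"]*th*p[:,1]/r+c["cy"]]
E
python3 - <<'E'
from h import *
c=np.load("w1c.npy",allow_pickle=True).item()
L=np.array([(48,-27,54),(22,-27,54),(22,27,54),(48,27,54),(-47,-7,45),(-47,7,45)])
U=(np.array([(360,355),(358,318),(438,318),(438,355),(388,210),(406,210)])+.5)/1.5625-.5
r=least_squares(lambda q:(fish(c,place(q,L))-U).ravel(),[446,235,.217],x_scale=[100,100,1]);print(r.x.round(3),r.fun.round(2))
E
```

```text
[4.47547e+02 2.36025e+02 2.27000e-01] [-0.84 -0.25 -0.48  0.08  0.78 -0.46  0.3  -0.78 -1.11  0.74  1.32  0.6 ]
```

Request:
play_rows --deltas '[-2,0,40,0,0,-0.005,0.6,-2,0,80,0,0,-0.005,0.6,-2,0,120,0,0,-0.005,0.6,-2,0,145,0,0,-0.005,0.6,-2,0,161,0,0,-0.005,0.6,-2,0,161,0,0,-0.005,0.6,-2,0,161,0,0,-0.005,0,-2,0,161,0,0,-0.005,0,-2,0,161,0,0,-0.005,0,-2,0,161,0,0,-0.005,0]'

```text
clock: 2.52
eef_pos: [447.6, 235.2, 10.2]
tool_rot: [3.141, 0.001, -2.92]
force: [0.3, 0.2, -0.3]
width: -0.1
gripper_force: 0.0
```

```bash
python3 - <<'E'
from h import *
import cv2
c=camera_info("wrist");a=get_image("wrist");b=get_image("scene")[165:240,150:250]
d=cv2.resize(a,(500,375),interpolation=2);e=cv2.resize(b,(500,375),interpolation=2)
cv2.imwrite("pics/w2.png",np.vstack([d[:, :],e])[:600,:,::-1] if 0 else cv2.resize(np.hstack([d,e]),(800,300),interpolation=3)[:,:,::-1])
print(read_state())
E
```

```text
{'clock': 2.625, 'qpos': array([-0.4822229 ,  0.73736702, -0.08541246,  2.05912183,  0.1674536 ,
        0.35119238,  1.0899218 ]), 'qd': array([-1.04827511e-03,  4.17678925e-03,  2.22594451e-03,  2.58224292e-04,
       -9.25592396e-05, -1.90319407e-03, -1.53884570e-06]), 'tau': array([ 2.78579253e-03, -5.02313161e+01, -3.69747654e-01, -7.85330057e+00,
        4.47891536e-03, -1.10780067e-03, -1.71053426e-05]), 'eef_pos': array([447.44452412, 235.13573311,   9.96653789]), 'tool_rot': array([ 3.14149445e+00,  2.35017354e-04, -2.91955744e+00]), 'force': array([-0.18896157,  0.63026856, -0.71084138]), 'torque': array([ 0.02707354,  0.00647284, -0.02783435]), 'gripper_force': 0.0, 'width': -0.010915407301405222}
```

View pics/w2.png

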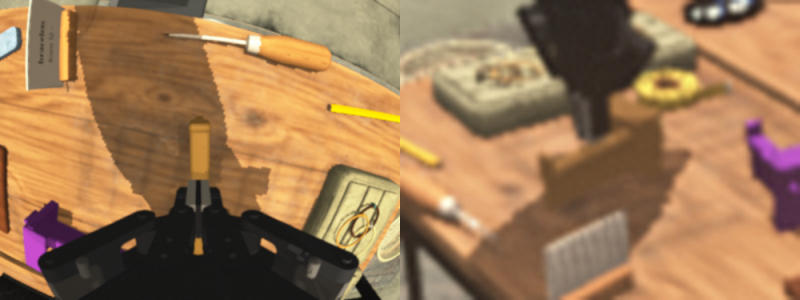

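```bash
python3 - <<'E'
from h import *
import cv2
a=get_image("wrist")[140:340,188:322];b=get_image("scene")[175:230,180:240]
g=lambda i:np.clip(255*(i/255.)**0.6,0,255).astype(np.uint8)
d=cv2.resize(a,(402,600),interpolation=2);e=cv2.resize(b,(398,600*398//600-33),interpolation=2)
f=np.zeros((600,800,3),np.uint8);f[:,:402]=g(d);f[:e.shape[0],402:]=g(e)
cv2.imwrite("pics/w3.png",f[:,:,::-1])
E
```

```text
(no output)
```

View pics/w3.png

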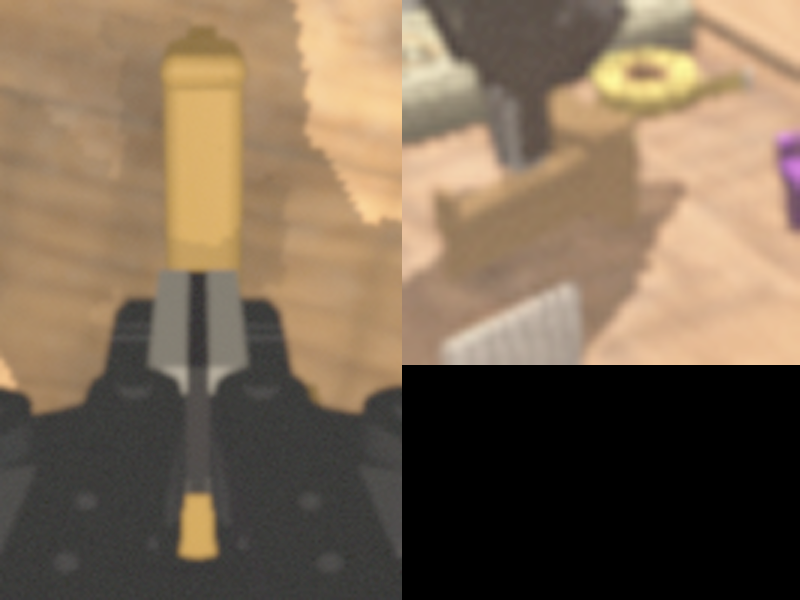

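```bash
python3 - <<'E'
from h import *
c=camera_info("wrist");t=np.array(read_state()["eef_pos"]);print(t, np.array(c["T"])[:3,3].round(1))
for z in(0,10,20,35,45,60):print(z,fish(c,[t[0],t[1],z]).round(1),proj(camera_info("scene"),[t[0],t[1],z]).round(1))
q=[447.5,235.5,.222]
print("stop end top, bar", fish(c,place(q,[(-47,7,45),(-47,-7,45),(-41,7,34),(-41,-7,34)])).round(1).tolist())
print(proj(camera_info("scene"),place(q,[(-47,7,45),(-47,-7,45),(48,-27,54),(22,-27,54),(-47,-3,0)])).round(1).tolist())
# joint z fit
cw=np.load("w1c.npy",allow_pickle=True).item();ct=camera_info("top")
L=np.array([(48,-27,26),(22,-27,26),(22,27,26),(48,27,26),(-47,-7,17),(-47,7,17)],float)
U=(np.array([(360,355),(358,318),(438,318),(438,355),(388,210),(406,210)])+.5)/1.5625-.5
B=unc([(264,96),(273,178),(117,212),(90,143),(270,403),(227,411)],150,180)
f=lambda q:np.r_[(fish(cw,place(q,L+[0,0,q[3]]))-U).ravel(),(proj(ct,place(q,L+[0,0,q[3]]))-B).ravel()]
r=least_squares(f,[446,235,.22,28],x_scale=[100,100,1,100]);print(r.x.round(3),r.fun.round(1))
E
```

```text
[447.40497253 235.12874686   9.87400864] [379.1 218.8 183.4]
0 [[254.5 218.1]] [[198.2 211.6]]
10 [[254.6 223.8]] [[198.  208.7]]
20 [[254.7 230.1]] [[197.8 205.8]]
35 [[254.8 240.8]] [[197.6 201.3]]
45 [[254.9 249. ]] [[197.4 198.3]]
60 [[255.  263.2]] [[197.1 193.8]]
stop end top, bar [[270.6, 159.2], [240.9, 159.2], [269.2, 167.2], [241.9, 167.2]]
[[183.7, 203.1], [186.9, 204.5], [215.1, 192.7], [208.9, 195.6], [187.0, 217.8]]
[4.47199e+02 2.35766e+02 2.26000e-01 2.85810e+01] [-1.1 -0.4 -0.7 -0.1  0.7 -0.6  0.2 -0.9 -1.3  0.4  1.2  0.3 -0.9 -1.
  0.3 -1.  -1.6  0.1 -0.6 -1.5 -0.1  0.2 -0.3  0.6]
```

```bash
python3 - <<'E'
from h import *
c=np.load("w1c.npy",allow_pickle=True).item()
q=[445.2,235,.2168]
for up in(0,13,25,37,45):print(up,(fish(c,place(q,[(-11,-42.5,170.7+up),(-11,42.5,170.7+up),(11,-42.5,170.7+up)]))*1.5625).round(0).tolist())
E
```

```text
0 [[292.0, 323.0], [504.0, 323.0], [296.0, 373.0]]
13 [[285.0, 334.0], [511.0, 334.0], [289.0, 387.0]]
25 [[277.0, 346.0], [519.0, 346.0], [283.0, 401.0]]
37 [[269.0, 360.0], [528.0, 359.0], [275.0, 418.0]]
45 [[262.0, 370.0], [534.0, 369.0], [270.0, 430.0]]
```

The fingers closed above the bar. The wrist views put the real fingertips about 25–30 mm behind the reported TCP. I'll open, go lower while watching the force, and close again.

Request:
play_rows --deltas '[0,0,0,0,0,0,0.5,0,0,0,0,0,0,0.5,0,0,0,0,0,0,0.5,0,0,10,0,0,0,0.5,0,0,17,0,0,0,0.5,0,0,22,0,0,0,0.5,0,0,22,0,0,0,0.5]'

```text
clock: 3.6
eef_pos: [446.9, 235.0, -12.8]
tool_rot: [-3.141, -0.001, -2.919]
force: [-0.1, -0.5, -0.6]
width: 42.6
gripper_force: 0.0
```

Request:
play_rows --deltas '[0,0,3,0,0,0,0,0,0,3,0,0,0,0,0,0,3,0,0,0,0,0,0,3,0,0,0,0,0,0,3,0,0,0,0]'

```text
clock: 4.22
eef_pos: [447.3, 235.2, -15.2]
tool_rot: [3.141, -0.0, -2.919]
force: [-0.2, 0.1, -1.4]
width: 12.7
gripper_force: 58.4
```

```bash
python3 - <<'E'
from h import *
c=camera_info("top");s=camera_info("scene")
def L(h):return np.array([(-82,62,10),(-82,-62,10),(40,-62,10),(40,62,10),(0,28,200+h),(0,-28,200+h),(28,-28,200+h),(28,28,200+h),(-1,27,81+h),(-1,-27,81+h),(-27,-27,81+h),(-27,27,81+h)],float)
U=unc([(40,473),(412,513),(448,143),(78,107),(188,127),(398,143),(408,45),(202,27),(172,203),(355,222),(350,305),(168,288)],254,143)
N=unc([(118,245),(110,390)],270,155)
f=lambda q:np.r_[(proj(c,place(q,L(q[3])))-U).ravel(),(proj(s,place(q,[(-4,0,151+q[3]),(-4,0,101+q[3])]))-N).ravel()]
r=least_squares(f,[544,-38,-.127,10],x_scale=[100,100,1,10],loss="soft_l1");q=r.x;print(q.round(3),r.fun.reshape(-1,2).round(1).tolist())
E
```

```text
[ 5.44156e+02 -3.81820e+01 -1.22000e-01  1.12220e+01] [[-0.8, 0.6], [0.9, 0.4], [0.7, -0.3], [-0.8, -0.5], [0.2, 0.1], [0.2, 0.7], [0.1, 0.0], [-0.3, -0.3], [0.5, -0.4], [0.1, -0.5], [-0.2, -0.2], [-0.0, -0.3], [-0.6, 0.1], [-0.4, 0.0]]
```

Request:
play_rows --deltas '[0,0,-20,0,0,0,0,0,0,-65,0,0,0,0,0,0,-115,0,0,0,0,3,-20,-150,0,0,0.03,0,11,-65,-159,0,0,0.09,0,19,-115,-159,0,0,0.16,0,28,-165,-159,0,0,0.23,0,36,-215,-159,0,0,0.29,0,44,-260,-159,0,0,0.345,0,44,-260,-159,0,0,0.345,0]'

```text
clock: 5.48
eef_pos: [461.0, -32.7, 143.7]
tool_rot: [-3.139, -0.001, 3.011]
force: [0.0, 0.4, -2.6]
width: 12.5
gripper_force: 58.8
```

```bash
python3 - <<'E'
from h import *
import cv2
s=read_state();c=camera_info("wrist");print(s["clock"],s["eef_pos"],s["tool_rot"],s["force"],s["width"])
i=get_image("wrist");np.save("w4.npy",i);np.save("w4c.npy",c,allow_pickle=True)
q=[544.16,-38.18,-.122];t=s["eef_pos"];b=[t[0],t[1],s["tool_rot"][2]+np.pi]
print(fish(c,place(q,[(0,28,211),(0,-28,211),(28,-28,211),(28,28,211)])).round(1).tolist())
z=t[2]+43.2
print(fish(c,place(b,[(48,-27,z+26),(22,-27,z+26),(22,27,z+26),(48,27,z+26)])).round(1).tolist())
j=i[190:330,160:350]; j=np.clip(255*(j/255.)**.55,0,255).astype(np.uint8)
cv2.imwrite("pics/w4.png",cv2.resize(j,(760,560),interpolation=2)[:,:,::-1])
E
```

```text
5.475 [461.04221221 -32.66536845 143.66714951] [-3.13938245e+00 -5.76824927e-04  3.01076909e+00] [ 0.03343876  0.35667632 -2.64884955] 12.525858685763177
[[311.4, 393.6], [215.5, 395.2], [219.5, 418.0], [306.4, 416.5]]
[[201.2, 359.3], [195.7, 322.4], [313.5, 322.4], [307.8, 359.4]]
```

View pics/w4.png

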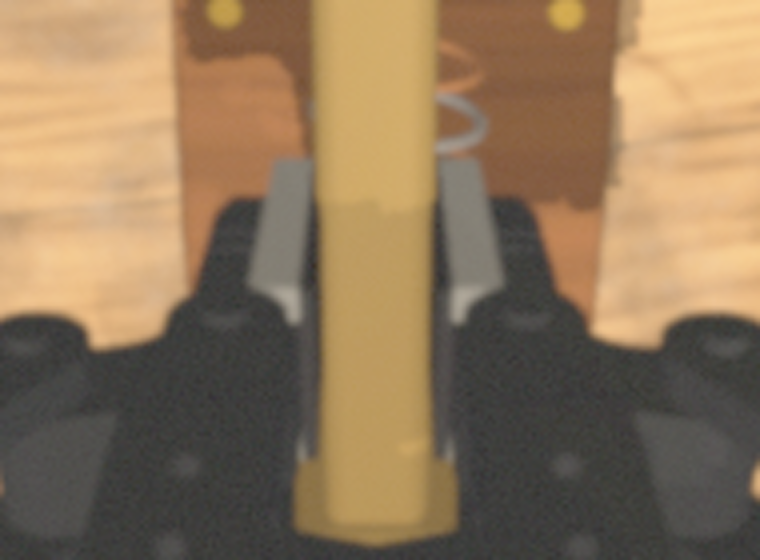

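The bar is firmly gripped between the pads. The foot's two screws show at (225,13) and (567,13) in the crop, which gives a stand y/yaw check from near.

```bash
python3 - <<'E'
from h import *
c=np.load("w4c.npy",allow_pickle=True).item();t=camera_info("top")
q=np.array([544.16,-38.18,-.122])
def inv(pf,c,uv,z):
    return least_squares(lambda p:(pf(c,[p[0],p[1],z])[0]-uv),[480,-30]).x
def loc(P):
    d=P-q[:2];C,S=np.cos(q[2]),np.sin(q[2]);return np.array([C*d[0]+S*d[1],-S*d[0]+C*d[1]])
for n,pf,cc,U in(("wrist",fish,c,(np.array([(225,13),(567,13)])+.5)/4-.5+[160,190]),("top",proj,t,unc([(88,429),(373,461)],254,143))):
    P=[inv(pf,cc,u,12) for u in U];Lc=[loc(p) for p in P];d=P[1]-P[0]
    print(n,np.round(P,1).tolist(),np.round(Lc,1).tolist(),"yaw",np.arctan2(d[0],-d[1])*-1 if 0 else np.arctan2(P[0][0]-P[1][0],P[0][1]-P[1][1])*-1)
# foot front edges left/right in wrist crop at z=10
for u in[(172,20),(180,130),(186,250),(637,5),(615,170),(597,310)]:
    print(u,loc(inv(fish,c,(np.array(u)+.5)/4-.5+[160,190],10)).round(1))
s=read_state();print(s["clock"],s["eef_pos"],s["tool_rot"])
E
```

```text
wrist [[473.6, -76.0], [485.5, 15.2]] [[-65.5, -46.1], [-64.7, 45.9]] yaw 3.0113712579329555
top [[485.3, 15.6], [473.0, -75.2]] [[-64.9, 46.2], [-66.1, -45.4]] yaw -0.1346112891676983
(172, 20) [-63.  -61.1]
(180, 130) [-30.9 -60.8]
(186, 250) [  7.  -61.7]
(637, 5) [-66.3  65.6]
(615, 170) [-17.4  62.2]
(597, 310) [28.7 59.9]
5.525 [461.20855361 -29.93987887 143.67548766] [-3.14101807e+00 -6.21669144e-04  3.01478497e+00]
```

Request:
play_rows --deltas '[-6,0,0,0,0,0.005,0,-12,0,0,0,0,0.005,0,-18,0,0,0,0,0.005,0,-22,0,0,0,0,0.005,0,-22,0,0,0,0,0.005,0,-22,0,0,0,0,0.005,0]'

```text
clock: 6.28
eef_pos: [483.2, -30.8, 143.7]
tool_rot: [-3.142, -0.001, 3.014]
force: [0.1, -0.1, -1.8]
width: 13.0
gripper_force: 58.8
```

Request:
play_rows --deltas '[-2,0,0,0,0,0,0,-4,0,0,0,0,0,0,-4,0,0,0,0,0,0]'

```text
clock: 6.65
eef_pos: [487.8, -31.4, 143.8]
tool_rot: [3.142, 0.0, 3.014]
force: [-0.8, -0.2, -2.5]
width: 12.6
gripper_force: 58.8
```

Request:
play_rows --deltas '[-1,0,0,0,0,0,0,-2,0,0,0,0,0,0,-3,0,0,0,0,0,0,-3,0,0,0,0,0,0]'

```text
clock: 7.15
eef_pos: [490.6, -31.7, 143.8]
tool_rot: [3.142, 0.0, 3.014]
force: [-0.0, 0.4, -2.1]
width: 12.7
gripper_force: 58.8
```

Request:
play_rows --deltas '[-1,0,0,0,0,0,0,-2,0,0,0,0,0,0,-3,0,0,0,0,0,0,-3,0,0,0,0,0,0]'

```text
clock: 7.65
eef_pos: [493.6, -32.1, 143.8]
tool_rot: [3.142, 0.0, 3.014]
force: [0.6, 1.4, -2.1]
width: 12.1
gripper_force: 58.8
```

Request:
play_rows --deltas '[-1,0,0,0,0,0,0,-2,0,0,0,0,0,0,-2,0,0,0,0,0,0]'

```text
clock: 8.02
eef_pos: [495.6, -32.4, 143.8]
tool_rot: [3.142, 0.0, 3.014]
force: [0.4, 0.5, -1.6]
width: 12.6
gripper_force: 58.8
```

Request:
play_rows --deltas '[-1,0,0,0,0,0,0,-2,0,0,0,0,0,0,-2,0,0,0,0,0,0]'

```text
clock: 8.4
eef_pos: [496.6, -32.5, 143.6]
tool_rot: [-3.141, -0.002, 3.014]
force: [-2.4, 0.4, -1.5]
width: 12.8
gripper_force: 58.9
```

Request:
play_rows --deltas '[1.3,0,0,0,0,0,0,1.3,0,1,0,0,0,0,1.3,0,2,0,0,0,0,1.3,0,3,0,0,0,0,1.3,0,3,0,0,0,0]'

```text
clock: 9.02
eef_pos: [496.2, -32.5, 140.7]
tool_rot: [3.142, -0.0, 3.014]
force: [-0.2, 0.4, -2.2]
width: 12.5
gripper_force: 58.8
```

Request:
play_rows --deltas '[0,0,1,0,0,0,0,0,0,2,0,0,0,0,0,0,2,0,0,0,0]'

```text
clock: 9.4
eef_pos: [496.1, -32.5, 138.7]
tool_rot: [-3.142, -0.0, 3.014]
force: [0.2, -1.0, -1.7]
width: 12.8
gripper_force: 58.8
```

Request:
play_rows --deltas '[0,0,1,0,0,0,0,0,0,1,0,0,0,0]'

```text
clock: 9.65
eef_pos: [496.1, -32.5, 137.7]
tool_rot: [3.142, -0.0, 3.014]
force: [0.6, -0.4, -2.0]
width: 12.1
gripper_force: 58.8
```

Request:
play_rows --deltas '[0,0,1,0,0,0,0,0,0,1,0,0,0,0]'

```text
clock: 9.9
eef_pos: [496.1, -32.4, 136.7]
tool_rot: [3.142, -0.0, 3.014]
force: [-0.5, -1.4, -1.4]
width: 12.5
gripper_force: 58.8
```

Request:
play_rows --deltas '[0,0,1,0,0,0,0,0,0,1,0,0,0,0]'

```text
clock: 10.15
eef_pos: [496.2, -32.4, 135.7]
tool_rot: [3.142, 0.0, 3.014]
force: [0.4, 0.1, -1.9]
width: 13.0
gripper_force: 58.8
```

Request:
play_rows --deltas '[0,0,1,0,0,0,0,0,0,1,0,0,0,0]'

```text
clock: 10.4
eef_pos: [496.3, -32.5, 134.8]
tool_rot: [3.142, 0.0, 3.014]
force: [0.6, -0.6, -1.5]
width: 12.4
gripper_force: 58.8
```

Request:
play_rows --deltas '[0,0,1,0,0,0,0,0,0,1,0,0,0,0]'

```text
clock: 10.65
eef_pos: [496.3, -32.5, 133.8]
tool_rot: [3.142, 0.0, 3.014]
force: [1.3, 0.1, -1.8]
width: 12.6
gripper_force: 58.8
```

Request:
play_rows --deltas '[0,0,1,0,0,0,0,0,0,1,0,0,0,0]'

```text
clock: 10.9
eef_pos: [496.2, -32.5, 132.9]
tool_rot: [3.142, 0.0, 3.014]
force: [0.8, -0.1, 1.0]
width: 12.8
gripper_force: 59.2
```

Request:
play_rows --deltas '[1,0,0,0,0,0,0,2,0,0,0,0,0,0,2.5,0,0,0,0,0,0,2.5,0,0,0,0,0,0]'

```text
clock: 11.4
eef_pos: [496.1, -32.3, 133.3]
tool_rot: [3.141, 0.005, 3.013]
force: [5.2, -1.4, -1.9]
width: 12.6
gripper_force: 58.7
```

The pull-back test met resistance, so the teeth are behind the sheet. I'll go back, settle the bracket on the catch, release it and rise.

Request:
play_rows --deltas '[-2,0,0,0,0,0,0,-2.8,0,0.5,0,0,0,0,-2.8,0,0.5,0,0,0,0,-2.8,0,0.5,0,0,0,0.4,-2.8,0,0.5,0,0,0,0.4,-2.8,0,0.5,0,0,0,0.4,-2.8,0,0.5,0,0,0,0.4]'

```text
clock: 12.28
eef_pos: [496.3, -32.5, 132.2]
tool_rot: [-3.142, -0.0, 3.014]
force: [-0.7, -0.2, -0.5]
width: 33.8
gripper_force: 0.0
```

Request:
play_rows --deltas '[0,0,-20,0,0,0,0.4,0,0,-45,0,0,0,0.4,0,0,-70,0,0,0,0.4,0,0,-75,0,0,0,0.2,-15,0,-75,0,0,0,0,-33,0,-75,0,0,0,0,-33,0,-75,0,0,0,0,-33,0,-75,0,0,0,0]'

```text
clock: 13.28
eef_pos: [528.3, -36.7, 206.2]
tool_rot: [-3.141, -0.002, 3.014]
force: [-0.2, -0.3, -0.0]
width: 0.3
gripper_force: 0.0
```

```bash
python3 - <<'E'
from h import *
import cv2
s=read_state();print(s["clock"],s["eef_pos"],s["force"],s["width"])
a=get_image("scene")[135:225,250:330];b=get_image("wrist")
g=lambda i:np.clip(255*(i/255.)**0.55,0,255).astype(np.uint8)
f=np.zeros((450,800,3),np.uint8);f[:,:400]=g(cv2.resize(a,(400,450),interpolation=2));f[:,400:]=g(cv2.resize(b[150:375,156:356],(400,450),interpolation=2))
cv2.imwrite("pics/p5.png",f[:,:,::-1])
E
```

```text
13.275 [528.30718702 -36.65157862 206.24546833] [-0.17744551 -0.28215399 -0.01876545] 0.2977971012814616
```

View pics/p5.png

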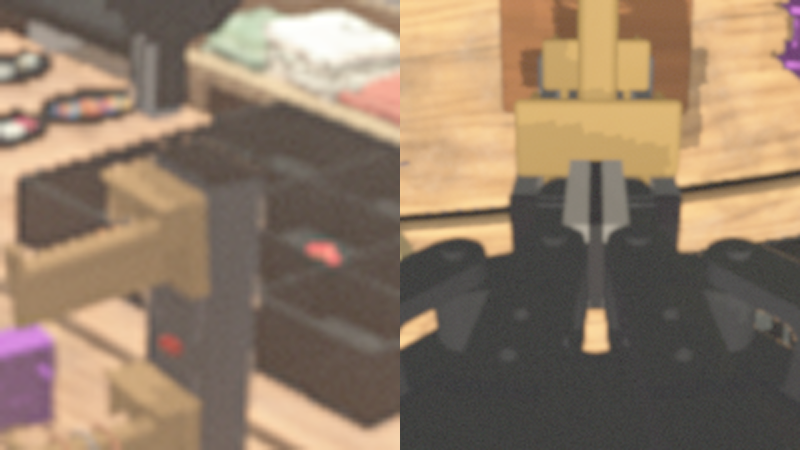

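The picture shows the bracket hanging upright in the top slots (ledge at crop (155,190)), with the shut fingers above the ledge at (595,165). Now I'll come down to press.

Request:
play_rows --deltas '[0,0,8,0,0,0,0,0,0,16,0,0,0,0,0,0,22,0,0,0,0,0,0,24,0,0,0,0,0,0,24,0,0,0,0]'

```text
clock: 14.0
eef_pos: [529.1, -36.7, 183.1]
tool_rot: [-3.142, -0.0, 3.014]
force: [0.9, -0.0, 0.4]
width: -0.1
gripper_force: 0.0
```

Request:
play_rows --deltas '[0,0,1,0,0,0,0,0,0,2,0,0,0,0,0,0,2,0,0,0,0]'

```text
clock: 14.38
eef_pos: [529.2, -36.7, 181.3]
tool_rot: [3.142, 0.0, 3.014]
force: [-0.6, 0.5, -0.6]
width: -0.1
gripper_force: 0.0
```

Request:
play_rows --deltas '[0,0,1,0,0,0,0,0,0,2,0,0,0,0,0,0,2,0,0,0,0]'

```text
clock: 14.75
eef_pos: [529.1, -36.7, 179.2]
tool_rot: [3.142, -0.0, 3.014]
force: [-0.9, 0.2, 0.2]
width: -0.1
gripper_force: 0.0
```

Request:
play_rows --deltas '[0,0,1,0,0,0,0,0,0,1.5,0,0,0,0,0,0,1.5,0,0,0,0]'

```text
clock: 15.12
eef_pos: [529.1, -36.7, 177.7]
tool_rot: [3.142, -0.0, 3.014]
force: [0.4, -0.5, -0.1]
width: 0.1
gripper_force: 0.0
```

Request:
play_rows --deltas '[0,0,1,0,0,0,0,0,0,1.5,0,0,0,0,0,0,1.5,0,0,0,0]'

```text
clock: 15.5
eef_pos: [529.1, -36.7, 176.2]
tool_rot: [-3.142, -0.0, 3.014]
force: [-1.5, 1.4, -0.4]
width: -0.4
gripper_force: 0.0
```

Request:
play_rows --deltas '[0,0,1,0,0,0,0,0,0,1.5,0,0,0,0,0,0,1.5,0,0,0,0]'

```text
clock: 15.88
eef_pos: [529.2, -36.7, 174.7]
tool_rot: [3.142, -0.0, 3.014]
force: [-0.1, 0.3, 0.1]
width: -0.1
gripper_force: 0.0
```

Request:
play_rows --deltas '[0,0,1,0,0,0,0,0,0,1.5,0,0,0,0,0,0,1.5,0,0,0,0]'

```text
clock: 16.25
eef_pos: [529.1, -36.7, 173.2]
tool_rot: [3.142, -0.0, 3.014]
force: [-0.1, 0.3, -0.3]
width: 0.1
gripper_force: 0.0
```

Request:
play_rows --deltas '[0,0,1,0,0,0,0,0,0,1,0,0,0,0]'

```text
clock: 16.5
eef_pos: [529.1, -36.7, 172.2]
tool_rot: [-3.142, -0.0, 3.014]
force: [-0.3, -0.1, -0.3]
width: -0.1
gripper_force: 0.0
```

Request:
play_rows --deltas '[0,0,1,0,0,0,0,0,0,1,0,0,0,0]'

```text
clock: 16.75
eef_pos: [529.3, -36.7, 171.5]
tool_rot: [3.142, 0.0, 3.014]
force: [-0.4, -0.9, 1.7]
width: -0.1
gripper_force: 1.1
```

Request:
play_rows --deltas '[0,0,1,0,0,0,0,0,0,1,0,0,0,0]'

```text
clock: 17.0
eef_pos: [529.5, -36.7, 170.7]
tool_rot: [3.142, 0.001, 3.014]
force: [-0.2, -0.2, 4.1]
width: 0.3
gripper_force: 2.4
```

Request:
play_rows --deltas '[0,0,1,0,0,0,0,0,0,1,0,0,0,0]'

```text
clock: 17.25
eef_pos: [529.7, -36.7, 169.9]
tool_rot: [3.141, 0.001, 3.014]
force: [-1.5, -0.1, 5.7]
width: 0.1
gripper_force: 2.9
```

Request:
play_rows --deltas '[0,0,1,0,0,0,0,0,0,1,0,0,0,0]'

```text
clock: 17.5
eef_pos: [529.8, -36.7, 169.0]
tool_rot: [3.141, 0.002, 3.014]
force: [-0.4, 0.0, 7.3]
width: -0.2
gripper_force: 3.4
```

Request:
play_rows --deltas '[0,0,1,0,0,0,0,0,0,1,0,0,0,0]'

```text
clock: 17.75
eef_pos: [530.0, -36.7, 168.2]
tool_rot: [3.141, 0.002, 3.014]
force: [-0.4, 0.4, 8.3]
width: -0.1
gripper_force: 4.0
```

Request:
play_rows --deltas '[0,0,1,0,0,0,0,0,0,1,0,0,0,0]'

```text
clock: 18.0
eef_pos: [530.1, -36.7, 167.3]
tool_rot: [3.141, 0.002, 3.014]
force: [0.5, -0.3, 9.1]
width: 0.1
gripper_force: 4.4
```

Request:
play_rows --deltas '[0,0,1,0,0,0,0,0,0,1,0,0,0,0]'

```text
clock: 18.25
eef_pos: [530.2, -36.7, 166.2]
tool_rot: [3.141, 0.002, 3.014]
force: [-0.8, -0.3, 7.3]
width: 0.4
gripper_force: 3.7
```

Request:
play_rows --deltas '[0,0,1,0,0,0,0,0,0,1,0,0,0,0]'

```text
clock: 18.5
eef_pos: [530.4, -36.7, 165.1]
tool_rot: [3.141, 0.003, 3.014]
force: [0.7, 0.6, 6.3]
width: 0.3
gripper_force: 2.9
```

Request:
play_rows --deltas '[0,0,1,0,0,0,0,0,0,1,0,0,0,0]'

```text
clock: 18.75
eef_pos: [530.4, -36.8, 163.9]
tool_rot: [3.141, 0.003, 3.014]
force: [1.4, -0.6, 6.0]
width: -0.2
gripper_force: 2.5
```

Request:
play_rows --deltas '[0,0,1,0,0,0,0,0,0,1,0,0,0,0]'

```text
clock: 19.0
eef_pos: [530.5, -36.8, 162.9]
tool_rot: [3.141, 0.003, 3.014]
force: [1.3, 0.3, 6.0]
width: -0.1
gripper_force: 2.5
```

Request:
play_rows --deltas '[0,0,1,0,0,0,0,0,0,1,0,0,0,0]'

```text
clock: 19.25
eef_pos: [530.6, -36.8, 161.7]
tool_rot: [3.141, 0.003, 3.014]
force: [3.4, -0.3, 3.2]
width: -0.1
gripper_force: 1.8
```

Request:
play_rows --deltas '[0,0,1,0,0,0,0,0,0,1,0,0,0,0]'

```text
clock: 19.5
eef_pos: [527.7, -36.6, 159.5]
tool_rot: [-3.141, -0.003, 3.014]
force: [-0.5, -0.1, 0.1]
width: -0.1
gripper_force: 0.0
```

Request:
play_rows --deltas '[0,0,0,0,0,0,0,0,0,1,0,0,0,0,0,0,1,0,0,0,0]'

```text
clock: 19.88
eef_pos: [529.0, -36.7, 159.1]
tool_rot: [-3.142, -0.0, 3.014]
force: [0.7, 0.3, -1.0]
width: 0.3
gripper_force: 0.0
```

Request:
play_rows --deltas '[0,0,1,0,0,0,0,0,0,1,0,0,0,0]'

```text
clock: 20.12
eef_pos: [529.2, -36.7, 158.5]
tool_rot: [3.142, 0.0, 3.014]
force: [-0.2, 0.1, 2.6]
width: 0.2
gripper_force: 1.2
```

Now for a firm but gentle check that it sits on the bottom.

Request:
play_rows --deltas '[0,0,1,0,0,0,0,0,0,1,0,0,0,0]'

```text
clock: 20.38
eef_pos: [529.3, -36.7, 158.3]
tool_rot: [3.142, 0.001, 3.014]
force: [-3.4, -0.8, 9.4]
width: 0.1
gripper_force: 4.7
```

Request:
play_rows --deltas '[0,0,1,0,0,0,0,0,0,1,0,0,0,0]'

```text
clock: 20.62
eef_pos: [529.3, -36.7, 158.0]
tool_rot: [3.142, 0.001, 3.014]
force: [-5.0, 0.1, 15.4]
width: 0.2
gripper_force: 7.9
```

Request:
play_rows --deltas '[0,0,1,0,0,0,0,0,0,1,0,0,0,0]'

```text
clock: 20.88
eef_pos: [529.3, -36.7, 157.8]
tool_rot: [-3.142, 0.001, 3.014]
force: [-7.3, 0.0, 22.5]
width: 0.3
gripper_force: 11.2
```

The bottom is stiff: 22 N with almost no movement, after 13.7 mm of travel and a clear snap. I'll retract.

Request:
play_rows --deltas '[0,0,-4,0,0,0,0,0,0,-20,0,0,0,0,0,0,-60,0,0,0,0,0,0,-110,0,0,0,0,60,40,-140,0,0,0,0,100,90,-140,0,0,0,0,130,140,-140,0,0,0,0,130,180,-140,0,0,0,0,130,180,-140,0,0,0,0,130,180,-140,0,0,0,0]'

```text
clock: 22.12
eef_pos: [423.2, 157.7, 295.0]
tool_rot: [-3.141, -0.0, 3.014]
force: [0.7, 0.1, 0.2]
width: 0.3
gripper_force: 0.0
```

```bash
python3 - <<'E'
from h import *
import cv2
s=read_state();print(s["clock"],s["eef_pos"],s["force"])
q=[544.1,-38.5,-.128];H=8.5
for n in("top","scene"):
    i=get_image(n);cv2.imwrite(f"pics/end_{n}.png",i[:,:,::-1]);c=camera_info(n)
    hsv=cv2.cvtColor(i,cv2.COLOR_RGB2HSV);m=((hsv[...,0]>17)&(hsv[...,0]<30)&(hsv[...,1]>90)&(hsv[...,2]>110)).astype(np.uint8)
    for z,l in((181+H,"home"),(194+H,"on catch")):
        p=proj(c,place(q,[(-.9,27,z),(-.9,-27,z),(-27,-27,z),(-27,27,z)]))
        e=np.zeros(m.shape,np.uint8);cv2.fillPoly(e,[p.round().astype(int)],1)
        ring=cv2.dilate(e,np.ones((5,5)))-e
        print(n,l,p.round(1).tolist(),"inside",m[e>0].mean().round(2),"ring",m[ring>0].mean().round(2))
    u0=[int(x) for x in p.mean(0)]
    if n=="top":
        w=m[u0[1]-18:u0[1]+20,u0[0]-20:u0[0]+20];print("\n".join("".join(".#"[v] for v in r) for r in w),u0)
    else:
        w=m[u0[1]-15:u0[1]+25,u0[0]-25:u0[0]+25]
        print("\n".join("".join(".#"[v] for v in r) for r in w),u0)
E
```

```text
22.125 [423.1721467  157.70287828 294.96151674] [0.74663284 0.1093206  0.24747726]
top home [[277.4, 160.7], [302.1, 163.3], [301.0, 175.1], [276.2, 172.5]] inside 0.83 ring 0.06
top on catch [[277.6, 159.6], [302.7, 162.3], [301.6, 174.3], [276.4, 171.7]] inside 0.77 ring 0.09
........................................
........................................
........................................
........................................
........................................
........................................
........................................
........................................
........................................
........................................
........................................
........................................
........................................
............##..........................
........#####...........................
........#############......##...........
........#######################.........
........#########################.......
........#########################.......
........#########################.......
.
[... 2297 characters left out ...]
..........................
..................................................
..................................................
...................##.............................
...............######.............................
............#####.................................
........######....................................
..########........................................
#######...........................................
###...............................................
..................................................
..................................................
..................................................
.................................................. [281, 171]
```

Both cameras match the home pose (scene home inside 0.69, ring 0.0), and the bracket is square in the top slots. The arm touches nothing.

```bash
python3 -c "
from cell import *
print(finish_job())"
```

```text
the job is handed in; nothing more can be done
None
```

I handed the job in at about 22 s. The brass bracket is hooked in the top pair of slots and pressed home after a clear snap of the catch. The wrist force never read above about 23 N, and the arm is clear of everything. I judged the catch by that snap, the stiff bottom and the camera match, because I could not see its pocket directly.

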